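Fit the shaker's two-part top, then lift off its dust cap

ROBOT

A 7-joint arm with a two-finger parallel gripper is mounted at the origin on the work surface. World frame = base frame: x ahead of the robot, y to its left, z up, the work surface at z = 0. Lengths are in m, angles in rad, forces in N, time in s.
With the tool pointing down it reaches from about 0.35 to 0.9 m from the base axis. Payload 8.1 kg.
Tool frame: the origin (TCP) lies at the very end of the fingers, on their centre line; the grasp point (between the pads) lies arm.grip_point_offset behind it (arm.grip_point_offset is the distance from the TCP to the grasp point, in m); z points along the fingers, y is the line along which they close (so a half turn about z gives the same grasp; the last joint's range is limited). The gripper opens to 92 mm and grips with 3 to 60 N. Pads are 19 mm wide; open, the fingers measure 130 mm over their backs; the gripper's body (75 mm by 190 mm) begins 47 mm behind the grasp point.
Start: joints at [1.092, 0.434, 0.025, 1.573, -0.012, 1.134, -0.075], TCP at [0.229, -0.581, 0.227] pointing down, gripper open.
Joint ranges: [-2.62, 2.62], [-0.44, 2.09], [-1.27, 1.32], [0.08, 2.57], [-1.32, 4.46], [0.12, 2], [-2.74, 2.74]. Speed limits (rad/s): [2.22, 2.22, 3.01, 3.01, 3.14, 3.14, 3.14].

INTERFACE

Orientations are given as a rotation vector (axis times angle).
In Python, from cell import arm gives the robot as it stands. The module is installed in compiled form; this text tells all that it offers.
- The arm moves only by the shell command python3 -m creep 'ROWS' [OPENING] [FORCE]. ROWS is JSON, a list of rows, each a list of 6 numbers: the shift along the tool's x, y, z scaled (see below), then the turn, a rotation vector about the tool's x, y, z scaled (see below). A call has 1 to 20 rows; each row shifts and turns the commanded pose from where the row before left it, along the tool's axes as they then stand; what a row does not reach is not made up. The controller multiplies each number of a shift by 0.4 m and each number of a turn by 120 degrees. A row lasts 1/12 s, in which the tool goes at most 41.7 mm and 7.16 degrees, less where a joint would pass 70% of its speed; a pose out of reach is approached as far as the arm can. A call with a number of a shift or a turn outside -1 to 1 is refused whole. A call with a gripper value outside its range is refused whole. OPENING is the closure, from -1 (fully open) to 1 (shut), set as the call begins (- or left out, the last holds). The fingers move at their own pace and stop on an object; FORCE is the grip in N (left out, the last holds). Time passes only in rows, so rows that do not move let the fingers close. It gives the time, the measured TCP pose, the force, the opening and the grip force at its end, in the units of the state.
- arm.observe(): the state, without advancing time (a new reading comes with each control period).
- arm.get_image(name): name is "scene" or "top"; returns a dict with "frame" (384x512x3 uint8, red, green, blue), "intrinsics" (3x3 intrinsics, pixels), "distortion" ([k1, k2, p1, p2, k3] as OpenCV has them; the pictures are not rectified), "rvec" (rotation vector, rad) and "tvec" (3), from world to camera coordinates, as OpenCV has them. Camera axes: x right, y down, z forward; pixel columns grow to the right and rows downward; lengths in m; the calibration is good to about 2 mm. A picture is of the moment at which its call begins. There is no depth.
- arm.sign_off(): hands the job in; it is judged then, once.
The state is a dict: "clock": time; "joints": joint angles; "dq": joint speeds; "joint_efforts": joint torques, N m; "position": TCP position; "ee_rot": TCP orientation; "force": force on the tool from outside, world axes, zero at the start; "ft_torque": the same for the moment, N m; "width": opening from 0.0 (shut) to 1.0 (fully open); "gripper_force": force on a finger pad.
Only numpy, scipy, OpenCV 4.12 (cv2) and the standard library are available. Lean on these libraries where they do the work, as an engineer would, in place of code of your own. Each camera call takes 0.05 s, during which the arm holds its last target. There are 200 camera calls.

TASK

Get the sugar shaker ready for the biscuits: swing the worktop cupboard's door wide open by its handle, take the shaker's two-part top (the steel sifter lid with the red dust cap sitting on it) out of the rack inside the door, and lower both parts together onto the open steel tin until the sifter lid is fully seated. Then lift the red cap off by itself, with the sifter lid staying seated on the tin, and finish while still holding the cap in the gripper, raised well clear above the height of the shaker. Leave the door open, the tin standing where it is and the other things on the worktop undisturbed.

Things in the scene. Friction and masses are not known exactly. Their poses are not given: they have to be found in the camera images.
- cupboard_door (a joint): Opening angle of the cupboard's blue door, rad: 0 shut (as it starts), growing as it swings out towards the robot, stop at 1.75. Hung on its left edge (left as the robot sees it) on a vertical axis: it opens clockwise seen from above. Light friction (0.12 N m, damping 0.15 N m s/rad); it stays where it is left.
- door_hinge (a point): Point on the door's hinge axis, in the plane of its outer face, level with the handle's bar. Its frame turns with the door: -x points out of the outer face, -y along the door from hinge to free edge. Door 280 mm wide, 15 mm thick; its top edge is 14 mm and the cupboard's top 26 mm above this point.
- handle_grip (a point): Middle of the door handle's level steel bar, 10 mm thick and 90 mm long, parallel to the door, its axis 40 mm out from the door's outer face (35 mm free behind it), on two 8 mm posts 40 mm either side of the middle. 205 mm from the hinge along the door. Frame axes as door_hinge. From above it can be pinched with one finger behind the bar.
- rack_floor (a point): Middle of the floor of the white rack on the door's inner face, near its top, turning with the door (axes as door_hinge). The rack is 72 mm deep from the door's inner face to its 20 mm high lip, 230 mm long along the door, open above; the door's top edge is 61 mm above its floor. With the door shut it is under the cupboard's top; swung out it is reached from above.
- cupboard: White worktop cupboard with wooden top, 286 mm wide, 190 mm deep, 260 mm high, fixed. Origin at the centre of its underside, its front towards -x of its frame (towards the robot). The two-part top stands in the rack on the inside of its door.
- sifter_lid: Inner lid, steel, 120 g. Origin: centre of its underside, z up. From below: plug 50 mm across, 10 mm high, tapered foot (goes into the tin); knurled collar 62 mm across from 10 to 28 mm (rests on the tin's rim; grip both parts together here); neck 46 mm across up to 46 mm, hidden inside the dust cap. It starts standing on its plug in the door's rack and may shift as the door swings.
- cap_seat (a point): Point on the sifter lid's axis at the top face of its collar, 28 mm above the lid's origin: the dust cap's rim rests here.
- dust_cap: Outer lid: red plastic cap, 55 mm across outside, 50 mm inside, 26 mm high, closed on top, about 35 g. Origin at the centre of its open rim (underside), z up. It sits loosely over the sifter lid's neck with its rim on the collar, held by its weight alone; being narrower than the collar, it must be gripped with the fingertips above the collar to come off alone.
- shaker_tin: The open steel tin, round, 59 mm across outside, 54 mm inside, 90 mm high, loose, about 300 g, standing on the worktop. Origin at the centre of its underside, z up. With the sifter lid seated, the lid's origin is 80 mm above the tin's origin on its axis.
- tin_mouth (a point): Centre of the tin's mouth, at the rim, 90 mm above its underside.
- other_shaker: Bystander: a second shaker, already complete with its sifter lid and a blue cap, 134 mm high, 62 mm across at the collar. Origin under its centre.
- mug: Bystander: white mug, 80 mm across, 95 mm high, handle on its +y side reaching 77 mm from its axis. Origin under its centre.
- pig: Bystander: red papier-mache pig money box, about 125 mm across, 145 mm high. Origin under its centre.
- towel_roll: Bystander: kitchen paper roll on a wooden stand, 150 mm across at the foot, 258 mm high. Origin under its centre.
- tumbler: Bystander: yellow plastic tumbler, 72 mm across at the rim, 115 mm high. Origin under its centre.

How it is judged:
On the way, in this order (a step that is already met when the one before it is completed fails the run):
1. the door has been pulled ajar by its handle (value of joint cupboard_door above 0.15 rad and distance between the grasp point and handle_grip below 0.05 m).
2. the door is wide open (beyond 63 degrees) (value of joint cupboard_door above 1.1 rad), for 0.2 s.
3. the sifter lid is seated on the tin with the dust cap still on it (horizontal distance between sifter_lid and shaker_tin below 0.004 m and z of sifter_lid in the frame of shaker_tin between 0.077 and 0.083 m and angle between the z axis of sifter_lid and the z axis of shaker_tin, either way round below 0.06 rad and distance between dust_cap and cap_seat below 0.006 m), for 0.2 s.
At the end, for the whole second after the job is handed in: Sifter lid seated on the tin (within 4 mm of its axis, 3 mm in height), touched by neither robot nor cap; tin upright, within 30 mm of its start; red cap gripped at rest, rim over 145 mm above the worktop (some 40 mm above its seat), on nothing else; door open beyond 1.0 rad (horizontal distance between sifter_lid and shaker_tin below 0.004 m and z of sifter_lid in the frame of shaker_tin between 0.077 and 0.083 m and angle between the z axis of sifter_lid and the z axis of shaker_tin, either way round below 0.06 rad and angle between shaker_tin's own z axis and vertical below 0.05 rad and height (world z) of shaker_tin below 0.004 m and distance of shaker_tin from where it was at the start of the episode below 0.03 m and height (world z) of dust_cap above 0.145 m and contact force between the fingers and dust_cap above 0.8 N and linear speed of dust_cap below 0.02 m/s and contact force between dust_cap and sifter_lid below 0.05 N and contact force between dust_cap and cupboard below 0.05 N and contact force between dust_cap and towel_roll below 0.05 N and contact force between each of the fingers, the arm and sifter_lid below 0.1 N and value of joint cupboard_door above 1 rad); the arm keeps its last pose, push and grip.
It fails at once if the cap comes off the sifter lid (by over 12 mm) while the lid is not seated on the tin (distance between dust_cap and cap_seat above 0.012 m and not (horizontal distance between sifter_lid and shaker_tin below 0.006 m and z of sifter_lid in the frame of shaker_tin between 0.075 and 0.0855 m and angle between the z axis of sifter_lid and the z axis of shaker_tin, either way round below 0.12 rad)).
It fails at once if the tin is tipped (angle between shaker_tin's own z axis and vertical above 0.2 rad).
It fails at once if one of the other things is shifted by over 30 mm (distance of any of other_shaker, mug, pig, towel_roll, tumbler from where it was at the start of the episode above 0.03 m).
It also fails if it takes over 70 s, if anything falls off the work surface, if the arm or the gripper's body presses on something with over 40 N, if the wrist force passes 120 N, or if a joint passes its speed limit or range.

## Working session

There is one attempt and no reset: what is moved stays moved. The work goes in short steps, Python scripts to look and compute and a shell command to move; the robot and the scene stay as the last step left them, time stands still between calls to the robot, and variables do not carry over. Pictures are saved under pics/ and viewed, at most 13 in all, crops included, and the job is handed in when it is done.

```bash
mkdir -p pics
cat > h.py <<'E'
import numpy as np, cv2
from scipy.spatial.transform import Rotation as R
from cell import arm
def cam(n):
    d=arm.get_image(n); return d
def ray(d,uv):
    p=cv2.undistortPoints(np.array([[uv]],float),np.array(d["intrinsics"],float),np.array(d["distortion"],float))[0,0]
    M=cv2.Rodrigues(np.array(d["rvec"],float))[0]; t=np.array(d["tvec"],float).ravel()
    return -M.T@t, M.T@np.array([p[0],p[1],1])
def atz(d,uv,z):
    o,v=ray(d,uv); return o+v*(z-o[2])/v[2]
def tri(rs):
    A=np.zeros((3,3));b=np.zeros(3)
    for o,v in rs:
        v=v/np.linalg.norm(v);P=np.eye(3)-np.outer(v,v);A+=P;b+=P@o
    x=np.linalg.solve(A,b)
    return x,[np.linalg.norm(np.cross(x-o,v/np.linalg.norm(v))) for o,v in rs]
def proj(d,X):
    return cv2.projectPoints(np.array(X,float).reshape(-1,1,3),np.array(d["rvec"],float),np.array(d["tvec"],float),np.array(d["intrinsics"],float),np.array(d["distortion"],float))[0][:,0]
E
python3 - <<'E'
from h import *
import pickle
o=arm.observe();print(o, arm.grip_point_offset)
print(R.from_rotvec(o["ee_rot"]).as_matrix().round(3))
for n in("scene","top"):
    d=cam(n); pickle.dump(d,open(n+"0.pkl","wb"))
    cv2.imwrite(f"pics/{n}0.png",cv2.resize(d["frame"][:,:,::-1],(800,600),interpolation=cv2.INTER_CUBIC))
    c,v=ray(d,(256,192));print(n,c,v)
E
```

```text
{'clock': 0.0, 'joints': array([ 1.09244467,  0.43521382,  0.024989  ,  1.57409934, -0.01157783,
        1.13398351, -0.07507938]), 'dq': array([ 0.00073196, -0.00115498, -0.0007124 ,  0.0007331 ,  0.0004573 ,
        0.00016232, -0.00082296]), 'joint_efforts': array([-1.18067906e-04, -6.67853308e+01,  9.85243320e-01, -3.14461040e+01,
       -6.04958902e-02,  4.27199935e-02,  1.69178770e-04]), 'position': array([ 0.22910251, -0.58095035,  0.22594999]), 'ee_rot': array([-3.08486107e+00, -5.86400740e-01,  7.14161716e-04]), 'force': array([ 0.21076704,  0.67768266, -0.93963625]), 'ft_torque': array([ 0.02918357,  0.01112509, -0.04654364]), 'gripper_force': 0.0, 'width': 0.9998486233125331} 0.0188
[[ 0.93   0.367 -0.001]
 [ 0.367 -0.93   0.001]
 [-0.    -0.002 -1.   ]]
scene [ 1.29561708 -0.19752048  1.10063368] [-0.64773433  0.08407346 -0.75722543]
top [ 0.33704155 -0.11110493  1.40498751] [ 0.14779345  0.02459229 -0.98872205]
```

View pics/scene0.png

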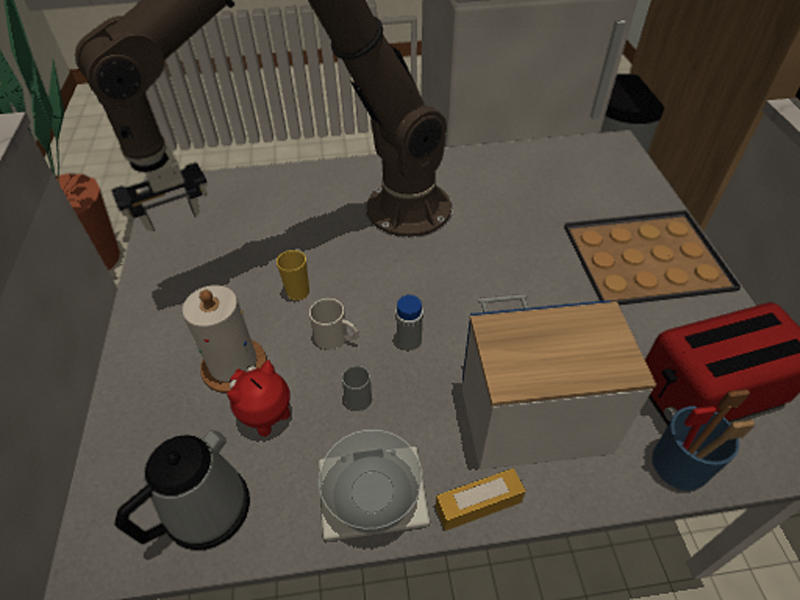

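View pics/top0.png

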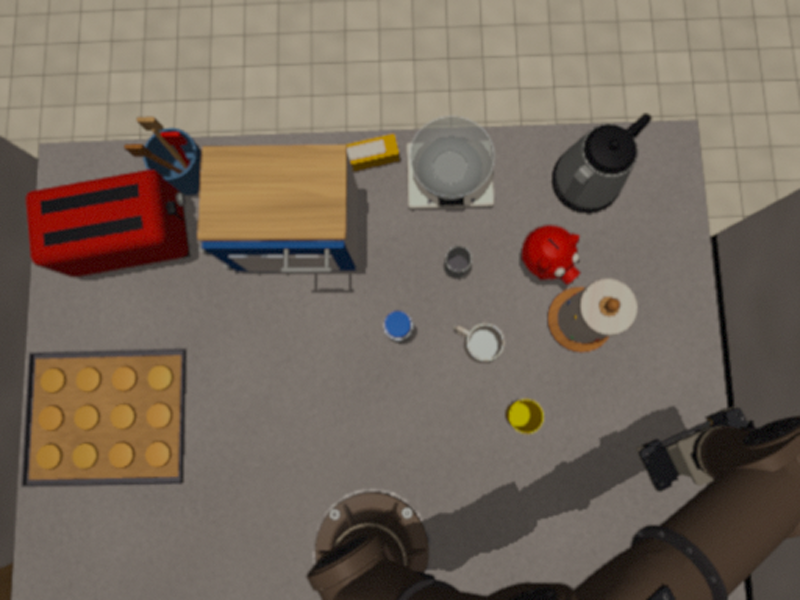

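Scene view: the handle is at about (503,299), the tin at (357,388), the blue-capped shaker at (409,322) and the cupboard top at (560,350). Top view: the handle bar is at about (306,270), the tin at (458,261), the blue cap at (398,326), the mug at (485,342) and the cupboard top's front edge runs from (200,240) to (348,237). Next I'll view enlarged crops for accurate pixels.

```bash
cat >> h.py <<'E'
def crop(d,u,v,w,h,s):
    return cv2.resize(d["frame"][v:v+h,u:u+w,::-1],None,fx=s,fy=s,interpolation=cv2.INTER_CUBIC)
E
python3 - <<'E'
from h import *
import pickle
t=pickle.load(open("top0.pkl","rb"));s=pickle.load(open("scene0.pkl","rb"))
# 4 tiles 400x300
A=crop(t,120,85,120,90,400/120); A=cv2.resize(A,(400,300))
B=cv2.resize(crop(s,290,175,120,90,4),(400,300))
C=cv2.resize(crop(t,273,145,40,30,10),(400,300))
D=cv2.resize(crop(s,208,230,40,30,10),(400,300))
b=lambda x:cv2.convertScaleAbs(x,alpha=1.6)
cv2.imwrite("pics/c1.png",b(np.vstack([np.hstack([A,B]),np.hstack([C,D])])))
E
```

```text
(no output)
```

View pics/c1.png

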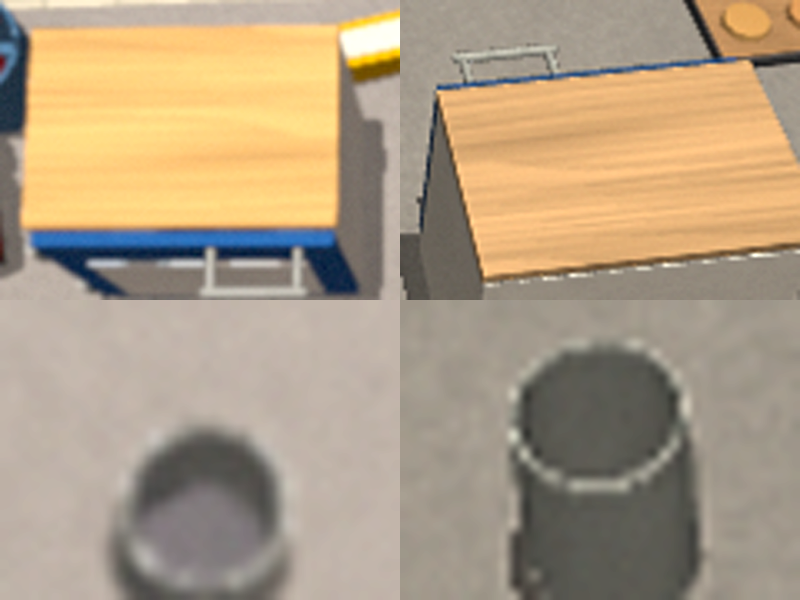

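The crops show the handle bar ends at top A (202,292) and (303,291), and at scene B (556,48) and (454,54). The tin rim centre is at top C (206,208) and scene D (200,117), in tile pixels. The cupboard front corners are at top A (24,227) and (338,228), and scene B has (439,90) for the -y front corner and (751,61) for the +y one.

Run:
```python
from h import *
import pickle
t=pickle.load(open("top0.pkl","rb"));s=pickle.load(open("scene0.pkl","rb"))
k=10/3
f=lambda u,v,x,y,k:(u+(x+.5)/k-.5,v+(y+.5)/k-.5)
A=lambda x,y:ray(t,f(120,85,x,y,k)); B=lambda x,y:ray(s,f(290,175,x-400,y,k))
P={}
def p(n,a,b):
    x,r=tri([a,b]);P[n]=x;print(n,x.round(4),np.round(r,4))
p("barL",A(202,292),B(556,48));p("barR",A(303,291),B(454,54))
p("cupFL",A(24,227),B(751,61));p("cupFR",A(338,228),B(439,90))
p("tin",ray(t,f(273,145,206,208,10)),ray(s,f(208,230,200,117,10)))
g=lambda d,x,y,z:atz(d,f(0,0,x,y,1.5625),z).round(3)
for n,a,b,z in[("blue",(398,325),(409,303),.134),("mug",(485,342),(328,313),.095),("tumb",(525,415),(292,259),.115),("roll",(608,307),(213,305),.258),("pig",(552,252),(259,388),.1)]:
    print(n,g(t,*a,z),g(s,*b,z))
```

```text
barL [0.5797 0.1474 0.2334] [0.0008 0.0008]
barR [0.5764 0.0524 0.2381] [0.0012 0.0012]
cupFL [0.6403 0.3057 0.2564] [0.0018 0.0018]
cupFR [0.6301 0.0212 0.2555] [0.0021 0.0021]
tin [ 0.6225 -0.2069  0.0843] [0.0002 0.0002]
blue [ 0.475 -0.073  0.134] [ 0.479 -0.072  0.134]
mug [ 0.438 -0.256  0.095] [ 0.448 -0.253  0.095]
tumb [ 0.285 -0.329  0.115] [ 0.283 -0.328  0.115]
roll [ 0.485 -0.469  0.258] [ 0.532 -0.463  0.258]
pig [ 0.628 -0.408  0.1  ] [ 0.63  -0.404  0.1  ]
```

```bash
python3 -m creep '[[0,0,-0.0625,0,0,0],[0,0,-0.0625,0,0,0],[0,0,-0.0625,0,0,0],[0,0,-0.0625,0,0,0],[0,0,-0.0625,0,0,0],[0,0,-0.0625,0,0,0],[0,0,-0.0625,0,0,0]]' 0.43
python3 -m creep '[[0.07,-0.062,0,0,0,0],[0.07,-0.062,0,0,0,0],[0.07,-0.062,0,0,0,0],[0.07,-0.062,0,0,0,0],[0.07,-0.062,0,0,0,0],[0.07,-0.062,0,0,0,0],[0.07,-0.062,0,0,0,0],[0.07,-0.062,0,0,0,0],[0.07,-0.062,0,0,0,0],[0.07,-0.062,0,0,0,0],[0.07,-0.062,0,0,0,0],[0.07,-0.062,0,0,0,0],[0.07,-0.062,0,0,0,0],[0.07,-0.062,0,0,0,0],[0.07,-0.062,0,0,0,0],[0.07,-0.062,0,0,0,0],[0.07,-0.062,0,0,0,0],[0.07,-0.062,0,0,0,0],[0.07,-0.062,0,0,0,0],[0.07,-0.062,0,0,0,0]]'
python3 -m creep '[[0,0,0,0,0,-0.046],[0,0,0,0,0,-0.046],[0,0,0,0,0,-0.046],[0,0,0,0,0,-0.046],[0,0,0,0,0,-0.046],[0,0,0,0,0,-0.046],[0,0,0,0,0,-0.046],[0,0,0,0,0,-0.046],[0,0,0,0,0,-0.046],[0,0,0,0,0,-0.046],[0,0,0,0,0,-0.046],[0,0,0,0,0,-0.046],[0,0,0,0,0,0],[0,0,0,0,0,0]]'
cat >> h.py <<'E'
def togo(x,y,z,yaw=None):
    "shift in tool axes (units of 0.4 m) to reach TCP x,y,z; yaw = wanted heading of tool y, deg"
    o=arm.observe();M=R.from_rotvec(o["ee_rot"]).as_matrix();s=M.T@(np.array([x,y,z])-o["position"])/.4
    h=np.degrees(np.arctan2(M[1,1],M[0,1]))
    print("t",round(o["clock"],2),"pos",o["position"].round(4),"h",h.round(2),"tilt",M[:,2].round(4),"w",round(o["width"]*92,1),"F",o["force"].round(1),"gf",round(o["gripper_force"],1),"q",o["joints"].round(2))
    print("shift",s.round(4),"turnz",None if yaw is None else round(-(((yaw-h)+180)%360-180)/120,4))
E
python3 -c "
from h import *
togo(.578,.1,.26,-2)"
```

```text
clock: 0.68
position: [0.2292, -0.581, 0.4026]
ee_rot: [-3.086, -0.587, 0.0]
force: [-0.2, -1.7, -0.6]
width: 0.542
gripper_force: 0.0
clock: 2.35
position: [0.5687, 0.087, 0.4014]
ee_rot: [3.086, 0.586, -0.001]
force: [0.8, -0.4, -0.1]
width: 0.284
gripper_force: 0.0
clock: 3.52
position: [0.5682, 0.0853, 0.4014]
ee_rot: [-2.267, -2.174, 0.001]
force: [1.1, 0.3, -0.0]
width: 0.284
gripper_force: 0.0
t 3.52 pos [0.5682 0.0853 0.4014] h -2.41 tilt [-7.e-04  0.e+00 -1.e+00] w 26.1 F [ 1.1  0.3 -0. ] gf 0.0 q [ 0.23  0.34 -0.68  1.35  0.21  1.52 -0.47]
shift [0.0377 0.0231 0.3534] turnz -0.0034
```

```bash
python3 -m creep '[[0.0377,0.0231,0.05,0,0,0],[0,0,0.07,0,0,0],[0,0,0.07,0,0,0],[0,0,0.07,0,0,0],[0,0,0.075,0,0,0],[0,0,0,0,0,0],[0,0,0,0,0,0]]'
python3 - <<'E'
from h import *
togo(.578,.1,.215,-2)
t=cam("top");s=cam("scene")
p=arm.observe()["position"]
for d in(t,s):print(proj(d,[p,[.578,.1,.234]]))
b=lambda x:cv2.convertScaleAbs(x,alpha=1.6)
cv2.imwrite("pics/c2.png",b(np.hstack([crop(t,155,120,80,90,5),crop(s,280,140,80,90,5)])))
E
```

```text
clock: 4.1
position: [0.5774, 0.0998, 0.267]
ee_rot: [-2.266, -2.174, 0.004]
force: [0.0, -0.1, 0.7]
width: 0.284
gripper_force: 0.0
t 4.1 pos [0.5774 0.0998 0.267 ] h -2.36 tilt [-3.e-03 -7.e-04 -1.e+00] w 26.1 F [ 0.  -0.1  0.7] gf 0.0 q [ 0.2   0.43 -0.66  1.57  0.27  1.24 -0.55]
shift [0.0008 0.0019 0.13  ] turnz -0.003
[[193.06706777 169.5470461 ]
 [195.48011809 172.23487246]]
[[322.97786734 182.79138639]
 [321.23321386 190.30415206]]
```

View pics/c2.png

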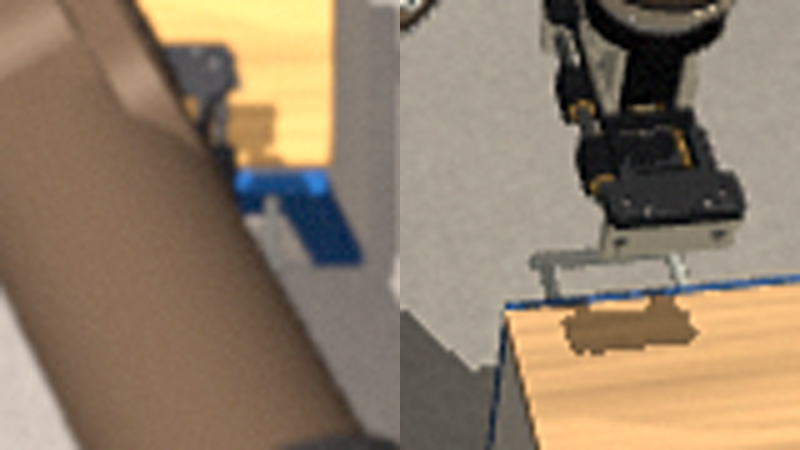

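Run:
```python
from h import *
s=cam("scene");o=arm.observe();M=R.from_rotvec(o["ee_rot"]).as_matrix();p=o["position"]
for l in [(0,0,0),(-.0095,.032,0),(.0095,.032,0),(-.0375,.095,-.066),(.0375,.095,-.066),(-.0375,.095,-.11),(.0375,.095,-.11),(.0375,-.095,-.066)]:
    q=proj(s,p+M@np.array(l))[0];print(l,((q-[280,140])*5+[400,0]).round())
cv2.imwrite("pics/c3.png",cv2.convertScaleAbs(crop(s,285,130,80,80,7),alpha=2.2))
```

```text
(0, 0, 0) [615. 214.]
(-0.0095, 0.032, 0) [611. 255.]
(0.0095, 0.032, 0) [643. 252.]
(-0.0375, 0.095, -0.066) [601. 266.]
(0.0375, 0.095, -0.066) [736. 254.]
(-0.0375, 0.095, -0.11) [611. 211.]
(0.0375, 0.095, -0.11) [751. 200.]
(0.0375, -0.095, -0.066) [655.  23.]
```

View pics/c3.png

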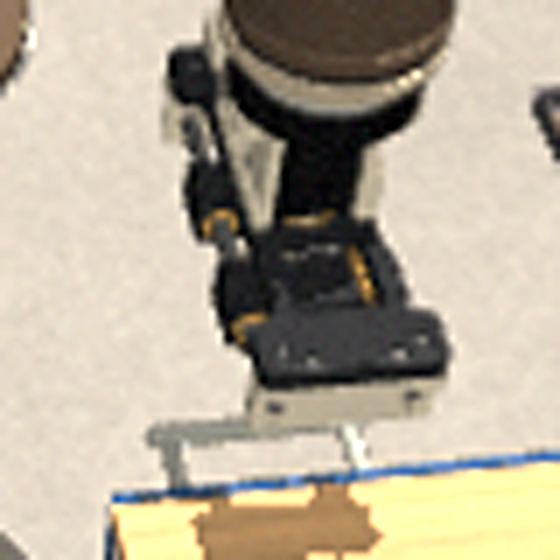

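The white block is the end of the gripper body, where the projection puts it, and the fingers are hidden behind it. The projected bar middle (606,251) agrees with the picture (612,254). So I go down and pinch.

```bash
python3 -m creep '[[0.0008,0.0019,0.03,0,0,-0.003],[0,0,0.03,0,0,0],[0,0,0.03,0,0,0],[0,0,0.03,0,0,0],[0,0,0.01,0,0,0],[0,0,0,0,0,0]]'
python3 -m creep '[[0,0,0,0,0,0],[0,0,0,0,0,0],[0,0,0,0,0,0],[0,0,0,0,0,0],[0,0,0,0,0,0],[0,0,0,0,0,0]]' 1 25
python3 - <<'E'
from h import *
togo(.578,.1,.215,-2)
# circle rows: 5 deg per row about hinge
p=arm.observe()["position"]; M=R.from_rotvec(arm.observe()["ee_rot"]).as_matrix()
c=np.array([.6252,.3034,p[2]]); w=np.radians(5); Q=R.from_rotvec([0,0,-w]).as_matrix()
print(M.T@(c+Q@(p-c)-p)/.4, 5/120)
E
```

```text
clock: 4.75
position: [0.578, 0.1, 0.2138]
ee_rot: [-2.256, -2.184, 0.004]
force: [-0.2, 0.2, -0.1]
width: 0.287
gripper_force: 0.0
clock: 5.25
position: [0.5781, 0.1007, 0.2162]
ee_rot: [-2.257, -2.185, 0.001]
force: [-5.8, -0.8, 3.6]
width: 0.095
gripper_force: 25.0
t 5.25 pos [0.5781 0.1007 0.2162] h -1.85 tilt [-9.e-04 -3.e-04 -1.e+00] w 8.8 F [-5.8 -0.8  3.6] gf 25.0 q [ 0.19  0.47 -0.65  1.64  0.31  1.14 -0.57]
shift [-0.0018 -0.0003  0.003 ] turnz 0.0012
[ 1.07663507e-02 -4.40869126e-02  3.56772621e-05] 0.041666666666666664
```

```bash
python3 -m creep '[[0.006,-0.0266,0,0,0,0.025],[0.006,-0.0266,0,0,0,0.025],[0.006,-0.0266,0,0,0,0.025],[0.006,-0.0266,0,0,0,0.025],[0.006,-0.0266,0,0,0,0.025],[0.006,-0.0266,0,0,0,0.025],[0.006,-0.0266,0,0,0,0.025],[0.006,-0.0266,0,0,0,0.025]]'
python3 -c "
from h import *
togo(0,0,.2)"
```

```text
clock: 5.92
position: [0.5002, 0.1364, 0.2162]
ee_rot: [2.664, 1.662, -0.0]
force: [-1.9, -2.6, 2.3]
width: 0.097
gripper_force: 25.0
t 5.92 pos [0.5002 0.1364 0.2162] h -26.07 tilt [ 7.0e-04 -1.4e-03 -1.0e+00] w 8.9 F [-1.9 -2.6  2.3] gf 25.0 q [ 0.1   0.34 -0.6   1.81  0.22  1.06 -1.04]
shift [-0.8558 -0.9734  0.0401] turnz None
```

```bash
python3 -m creep '[[0.006,-0.0266,0,0,0,0.025],[0.006,-0.0266,0,0,0,0.025],[0.006,-0.0266,0,0,0,0.025],[0.006,-0.0266,0,0,0,0.025],[0.006,-0.0266,0,0,0,0.025],[0.006,-0.0266,0,0,0,0.025],[0.006,-0.0266,0,0,0,0.025],[0.006,-0.0266,0,0,0,0.025],[0.006,-0.0266,0,0,0,0.025],[0.006,-0.0266,0,0,0,0.025]]'
python3 -m creep '[[0.006,-0.0266,0,0,0,0.025],[0.006,-0.0266,0,0,0,0.025],[0.006,-0.0266,0,0,0,0.025],[0.006,-0.0266,0,0,0,0.025],[0.006,-0.0266,0,0,0,0.025],[0.006,-0.0266,0,0,0,0.025],[0.006,-0.0266,0,0,0,0.025],[0.006,-0.0266,0,0,0,0.025],[0.006,-0.0266,0,0,0,0.025],[0,0,0,0,0,0],[0,0,0,0,0,0]]'
python3 -c "
from h import *
togo(0,0,.2)"
```

```text
clock: 6.75
position: [0.4326, 0.2218, 0.2161]
ee_rot: [3.003, 0.917, -0.003]
force: [-7.0, -3.9, 6.6]
width: 0.096
gripper_force: 25.0
clock: 7.67
position: [0.4166, 0.32, 0.2162]
ee_rot: [-3.134, -0.198, 0.002]
force: [-7.3, 0.3, 4.3]
width: 0.097
gripper_force: 25.1
t 7.67 pos [0.4166 0.32   0.2162] h -82.76 tilt [-0.0014  0.0012 -1.    ] w 8.9 F [-7.3  0.3  4.3] gf 25.1 q [-0.37  0.33 -0.49  1.8   0.17  1.06 -2.37]
shift [-1.134   0.6624  0.0409] turnz None
```

```bash
python3 -m creep '[[0,0,0,0,0,0],[0,0,0,0,0,0],[0,0,0,0,0,0],[0,0,0,0,0,0]]' 0.43
python3 -m creep '[[0,0,-0.04,0,0,0],[0,0,-0.06,0,0,0],[0,0,-0.08,0,0,0],[0,0,-0.08,0,0,0],[0,0,-0.08,0,0,0],[0,0,-0.08,0,0,0],[0,0.09,0,0,0,-0.055],[0,0.09,0,0,0,-0.055],[0,0.09,0,0,0,-0.055],[0,0.09,0,0,0,-0.055],[0.04,0.09,0,0,0,-0.055],[0.07,0.07,0,0,0,-0.055],[0.09,0.05,0,0,0,-0.055],[0.09,0.03,0,0,0,-0.055],[0.09,0,0,0,0,-0.055],[0,0,0,0,0,-0.055],[0,0,0,0,0,-0.055],[0,0,0,0,0,-0.055],[0,0,0,0,0,0]]' -1
python3 - <<'E'
from h import *
import pickle
togo(.5,.25,.3)
t=cam("top");s=cam("scene")
pickle.dump((t,s),open("open.pkl","wb"))
p=[.48,.25,.22];a=proj(t,p)[0];b=proj(s,p)[0];print(a,b)
f=lambda d,q:crop(d,max(0,int(q[0])-50),max(0,int(q[1])-60),100,120,4)
cv2.imwrite("pics/o1.png",cv2.convertScaleAbs(np.hstack([f(t,a),f(s,b)]),alpha=1.6))
E
```

```text
clock: 8.0
position: [0.4187, 0.3181, 0.2159]
ee_rot: [-3.135, -0.194, -0.001]
force: [-0.9, 0.2, 0.3]
width: 0.278
gripper_force: 0.0
clock: 9.58
position: [0.6201, 0.2242, 0.3832]
ee_rot: [-2.302, -2.137, 0.001]
force: [-0.8, 1.1, 0.4]
width: 0.997
gripper_force: 0.0
t 9.58 pos [0.6201 0.2242 0.3832] h -4.27 tilt [-5.e-04 -0.e+00 -1.e+00] w 91.7 F [-0.8  1.1  0.4] gf 0.0 q [-0.1   0.49 -0.57  1.17  0.26  1.55 -0.69]
shift [ 0.0419 -0.3042  0.2082] turnz None
[147.3065668  206.25647776] [356.95915503 166.07436934]
```

View pics/o1.png

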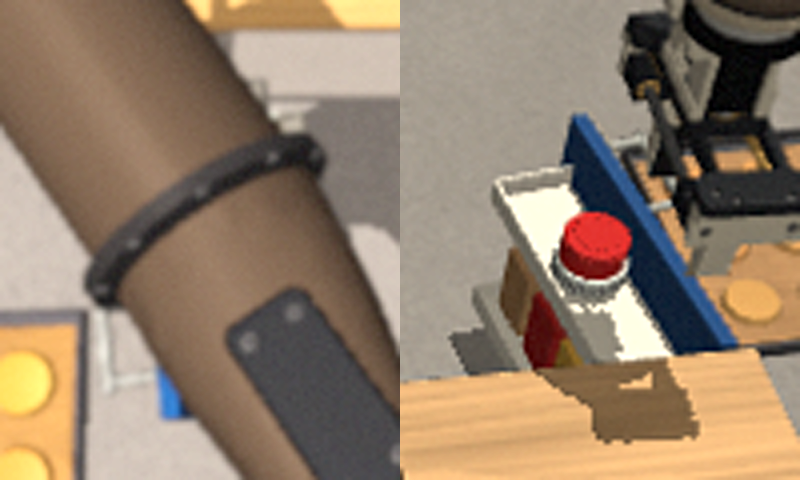

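Scene view shows the door swung open, with the red cap and steel collar standing upright in the white rack at crop (594,245). The arm blocks the top view, so I move it aside.

```bash
python3 -m creep '[[-0.09,0,0,0,0,0],[-0.09,0,0,0,0,0],[-0.09,0,0,0,0,0],[-0.09,0,0,0,0,0],[-0.09,0,0,0,0,0],[-0.09,0,0,0,0,0],[-0.09,0,0,0,0,0],[-0.09,0,0,0,0,0],[-0.05,0,0,0,0,0],[0,0,0,0,0,0]]'
python3 - <<'E'
from h import *
import pickle
t=cam("top");s=cam("scene")
pickle.dump((t,s),open("open.pkl","wb"))
p=[.48,.25,.22];a=proj(t,p)[0];b=proj(s,p)[0]
f=lambda d,q:(int(q[0])-40,int(q[1])-40)
print(f(t,a),f(s,b))
cv2.imwrite("pics/o2.png",cv2.convertScaleAbs(np.hstack([crop(t,*f(t,a),80,80,5),crop(s,*f(s,b),80,80,5)]),alpha=1.6))
E
```

```text
clock: 10.52
position: [0.5946, -0.0899, 0.3837]
ee_rot: [2.32, 2.114, -0.004]
force: [0.2, -0.9, 0.5]
width: 1.0
gripper_force: 0.0
(107, 166) (316, 126)
```

View pics/o2.png

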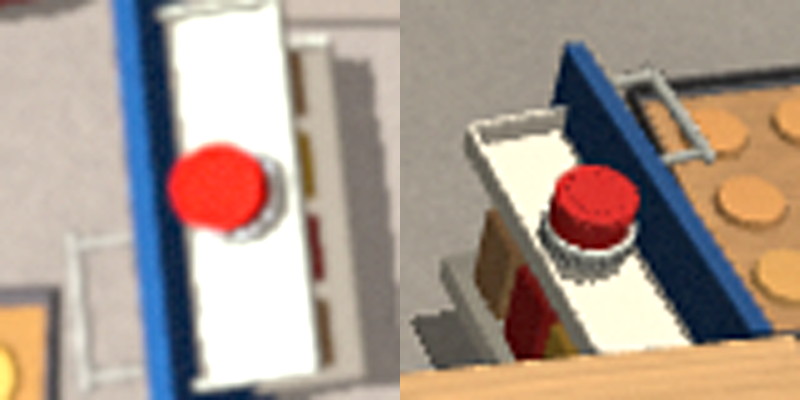

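Top crop: the cap's top face is centred at about (216,187), with the collar visible to its lower right. Scene crop: the cap top is centred at about (598,193). The door is roughly 80° open.

Run:
```python
from h import *
import pickle
t,s=pickle.load(open("open.pkl","rb"))
f=lambda u,v,x,y,k:(u+(x+.5)/k-.5,v+(y+.5)/k-.5)
x,r=tri([ray(t,f(107,166,216,187,5)),ray(s,f(316,126,198,193,5))]);print(x.round(4),np.round(r,4))
# overlay fit: silhouettes of modelled cap vs red mask, optimise x,y,z
from scipy.optimize import minimize
def mask(d):
    c=d["frame"].astype(int);return (c[:,:,0]>90)&(c[:,:,1]<60)&(c[:,:,2]<60)
a=np.linspace(0,2*np.pi,60)
def cyl(x,y,z,r,h):
    return np.vstack([np.c_[x+r*np.cos(a),y+r*np.sin(a),np.full(60,zz)] for zz in(z,z+h)])
W=[]
for d,u,v in((t,107,166),(s,316,126)):
    q=proj(d,[x])[0];m=mask(d).astype(np.uint8);n,l=cv2.connectedComponents(m)
    L=l[int(q[1]),int(q[0])];k=(l==L);print(k.sum());W.append((d,int(q[0])-20,int(q[1])-20,cv2.resize(k[int(q[1])-20:int(q[1])+25,int(q[0])-20:int(q[0])+20].astype(np.float32),None,fx=8,fy=8,interpolation=cv2.INTER_LINEAR)>.5))
def cost(p):
    e=0
    for d,u,v,m in W:
        h=cv2.convexHull(((proj(d,cyl(*p,.0275,.026))-[u,v]+.5)*8).astype(np.float32)).astype(np.int32)
        i=np.zeros(m.shape,np.uint8);cv2.fillConvexPoly(i,h,1);e+=(i.astype(bool)^m).sum()/64
    return e
x0=x-[0,0,.026]
b=minimize(cost,x0,method="Nelder-Mead",options=dict(initial_simplex=np.vstack([x0,x0+[.006,0,0],x0+[0,.006,0],x0+[0,0,.006]])))
print("cap origin",b.x.round(4),b.fun,"expected z .215")
b2=minimize(lambda p:cost([p[0],p[1],.215]),x0[:2],method="Nelder-Mead",options=dict(initial_simplex=np.vstack([x0[:2],x0[:2]+[.006,0],x0[:2]+[0,.006]])));print(b2.x,b2.fun)
togo(*b2.x,.38,7)
```

```text
[0.4875 0.2375 0.238 ] [0.0004 0.0004]
254
160
cap origin [0.4874 0.2381 0.2135] 150.203125 expected z .215
[0.48751261 0.2376844 ] 151.296875
t 10.62 pos [ 0.595  -0.0836  0.3839] h -4.88 tilt [ 4.e-04 -1.e-04 -1.e+00] w 91.9 F [0.2 0.3 1.2] gf 0.0 q [ 0.4   0.37 -0.52  1.33  0.18  1.49 -0.19]
shift [ 0.7775 -0.3361  0.0097] turnz -0.099
```

```bash
python3 -m creep '[[0.0864,-0.0373,0,0,0,0],[0.0864,-0.0373,0,0,0,0],[0.0864,-0.0373,0,0,0,0],[0.0864,-0.0373,0,0,0,0],[0.0864,-0.0373,0,0,0,0],[0.0864,-0.0373,0,0,0,0],[0.0864,-0.0373,0,0,0,0],[0.0864,-0.0373,0,0,0,0],[0.0864,-0.0373,0,0,0,0],[0,0,0,0,0,-0.05],[0,0,0,0,0,-0.049],[0,0,0,0,0,0],[0,0,0,0,0,0]]' -1 3
python3 -c "
from h import *
togo(.4875,.2378,.26,7)"
```

```text
clock: 11.7
position: [0.4854, 0.2392, 0.3838]
ee_rot: [-2.078, -2.356, -0.0]
force: [0.2, -1.2, -0.1]
width: 1.002
gripper_force: 0.0
t 11.7 pos [0.4854 0.2392 0.3838] h 7.17 tilt [-1.e-04  4.e-04 -1.e+00] w 92.2 F [ 0.2 -1.2 -0.1] gf 0.0 q [-0.02  0.29 -0.71  1.47  0.19  1.45 -0.61]
shift [-0.0042  0.0047  0.3095] turnz 0.0014
```

```bash
python3 -m creep '[[-0.0042,0.0047,0.06,0,0,0],[0,0,0.08,0,0,0],[0,0,0.08,0,0,0],[0,0,0.06,0,0,0],[0,0,0.03,0,0,0],[0,0,0.03,0,0,0],[0,0,0.03,0,0,0],[0,0,0.03,0,0,0],[0,0,0.03,0,0,0],[0,0,0.03,0,0,0],[0,0,0.01,0,0,0],[0,0,0,0,0,0],[0,0,0,0,0,0]]'
python3 -c "
from h import *
togo(.4875,.2378,.195,7)"
```

```text
clock: 12.78
position: [0.4883, 0.2368, 0.1959]
ee_rot: [-2.076, -2.358, 0.0]
force: [0.3, -1.0, 0.4]
width: 0.996
gripper_force: 0.0
t 12.78 pos [0.4883 0.2368 0.1959] h 7.27 tilt [-1.e-04  1.e-04 -1.e+00] w 91.7 F [ 0.3 -1.   0.4] gf 0.0 q [-0.05  0.42 -0.68  1.77  0.3   1.05 -0.7 ]
shift [ 0.0027 -0.0016  0.0021] turnz 0.0023
```

Close gently, then firm up.

```bash
python3 -m creep '[[0.0027,0,0,0,0,0],[0,0,0,0,0,0],[0,0,0,0,0,0],[0,0,0,0,0,0],[0,0,0,0,0,0],[0,0,0,0,0,0],[0,0,0,0,0,0],[0,0,0,0,0,0]]' 1 5
python3 -m creep '[[0,0,0,0,0,0],[0,0,0,0,0,0],[0,0,0,0,0,0]]' 1 20
python3 - <<'E'
from h import *
togo(.4875,.2378,.195,7)
E
```

```text
clock: 13.45
position: [0.4882, 0.2378, 0.1959]
ee_rot: [2.075, 2.358, 0.0]
force: [-1.0, -0.0, 2.3]
width: 0.674
gripper_force: 5.0
clock: 13.7
position: [0.4882, 0.2378, 0.1959]
ee_rot: [2.075, 2.358, 0.0]
force: [-0.7, -1.3, 4.3]
width: 0.665
gripper_force: 20.0
t 13.7 pos [0.4882 0.2378 0.1959] h 7.31 tilt [ 3.e-04  0.e+00 -1.e+00] w 61.1 F [-0.7 -1.3  4.3] gf 20.0 q [-0.05  0.42 -0.68  1.77  0.3   1.05 -0.71]
shift [ 0.0003 -0.0018  0.0023] turnz 0.0026
```

```bash
python3 -m creep '[[0,0,-0.01,0,0,0],[0,0,-0.02,0,0,0],[0,0,-0.03,0,0,0],[0,0,-0.04,0,0,0],[0,0,-0.05,0,0,0],[0,0,-0.05,0,0,0],[0,0,-0.05,0,0,0],[0,0,-0.05,0,0,0],[0,0,-0.04,0,0,0],[0,0,-0.03,0,0,0],[0,0,-0.02,0,0,0],[0,0,-0.01,0,0,0],[0,0,0,0,0,0]]'
python3 -m creep '[[-0.02,0.003,0,0,0,0],[-0.04,0.007,0,0,0,0],[-0.06,0.01,0,0,0,0],[-0.07,0.012,0,0,0,0],[-0.07,0.012,0,0,0,0],[-0.07,0.012,0,0,0,0],[-0.07,0.012,0,0,0,0],[-0.07,0.012,0,0,0,0],[-0.07,0.012,0,0,0,0],[-0.07,0.012,0,0,0,0],[-0.07,0.012,0,0,0,0],[-0.07,0.012,0,0,0,0],[-0.07,0.012,0,0,0,0],[-0.07,0.012,0,0,0,0],[-0.07,0.012,0,0,0,0],[-0.07,0.012,0,0,0,0],[-0.06,0.01,0,0,0,0],[-0.04,0.007,0,0,0,0],[-0.02,0.003,0,0,0,0],[0,0,0,0,0,0]]'
python3 - <<'E'
from h import *
import pickle
togo(.6225,-.2069,.20)
t,s=cam("top"),cam("scene");pickle.dump((t,s),open("held.pkl","wb"))
p=arm.observe()["position"]
for d in(t,s):print(proj(d,[p+[0,0,.045-.009+.019-.009],[.6225,-.2069,.09]]).round(1))
t0=pickle.load(open("top0.pkl","rb"))
print("tin@.09:",[atz(d,q,.09).round(4) for d,q in((t0,(293.15,165.35)),(pickle.load(open("scene0.pkl","rb")),(227.55,241.25)))])
T=cv2.resize(crop(t,260,130,80,80,5),(400,400));S=crop(s,188,170,80,80,5)
cv2.imwrite("pics/held.png",cv2.convertScaleAbs(np.hstack([T,S]),alpha=1.6))
E
```

```text
clock: 14.78
position: [0.4882, 0.238, 0.3567]
ee_rot: [2.075, 2.358, 0.002]
force: [0.3, -0.4, -1.8]
width: 0.668
gripper_force: 20.0
clock: 16.45
position: [0.6239, -0.2113, 0.3541]
ee_rot: [-2.078, -2.354, 0.003]
force: [-0.8, -0.1, -0.9]
width: 0.669
gripper_force: 20.0
t 16.45 pos [ 0.6239 -0.2113  0.3541] h 7.13 tilt [-2.3e-03 -2.0e-04 -1.0e+00] w 61.6 F [-0.8 -0.1 -0.9] gf 20.0 q [ 0.55  0.48 -0.51  1.23  0.23  1.48  0.19]
shift [ 0.0112 -0.0012  0.3853] turnz None
[[301.1 138.9]
 [293.2 165. ]]
[[218.8 174.9]
 [227.4 240.3]]
tin@.09: [array([ 0.6213, -0.2067,  0.09  ]), array([ 0.6264, -0.2066,  0.09  ])]
```

View pics/held.png

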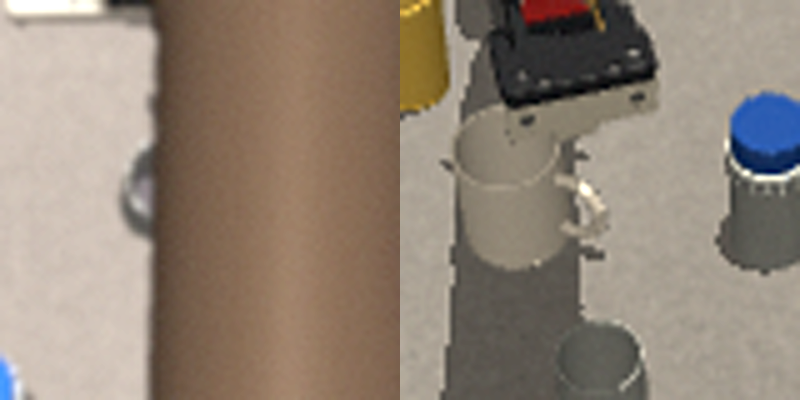

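The gripper body hides the lid in scene, showing only red at crop (560,10), and the arm covers the top view. The tin is visible at crop (600,355). I'll turn the tool 90° so the scene camera can see the lid between the fingers, then lower it part of the way.

```bash
python3 -m creep '[[0.0112,-0.0012,0,0,0,0],[0,0,0,0,0,0.03],[0,0,0,0,0,0.055],[0,0,0,0,0,0.055],[0,0,0,0,0,0.055],[0,0,0,0,0,0.055],[0,0,0,0,0,0.055],[0,0,0,0,0,0.055],[0,0,0,0,0,0.055],[0,0,0,0,0,0.055],[0,0,0,0,0,0.055],[0,0,0,0,0,0.055],[0,0,0,0,0,0.055],[0,0,0,0,0,0.055],[0,0,0,0,0,0.055],[0,0,0,0,0,0.03],[0,0,0,0,0,0]]'
python3 -m creep '[[0,0,0.03,0,0,0],[0,0,0.05,0,0,0],[0,0,0.07,0,0,0],[0,0,0.07,0,0,0],[0,0,0.07,0,0,0],[0,0,0.06,0,0,0],[0,0,0.04,0,0,0],[0,0,0.03,0,0,0],[0,0,0.02,0,0,0],[0,0,0,0,0,0],[0,0,0,0,0,0]]'
python3 - <<'E'
from h import *
import pickle
togo(.6225,-.2069,.16,-90)
s=cam("scene");pickle.dump(s,open("held2.pkl","wb"))
o=arm.observe();p=o["position"];M=R.from_rotvec(o["ee_rot"]).as_matrix()
k=8;u,v=185,185
def px(X):return ((proj(s,X)-[u,v]+.5)*k-.5).round(1).tolist()
print("tips",px([p+M@[0.0095,y,0] for y in(-.031,.031)]),px([p+M@[-.0095,y,0] for y in(-.031,.031)]))
print("rimc",px([[.6225,-.2069,.09]]),"dx,dy,dz 10mm",px([[.6325,-.2069,.09],[.6225,-.1969,.09],[.6225,-.2069,.1]]))
print("collar bottom c",px([p+[0,0,.001]]))
cv2.imwrite("pics/h2.png",cv2.convertScaleAbs(crop(s,u,v,90,75,k),alpha=1.8))
E
```

```text
clock: 17.97
position: [0.6233, -0.2019, 0.3562]
ee_rot: [-3.139, -0.117, -0.001]
force: [-0.7, 0.3, -1.9]
width: 0.669
gripper_force: 20.0
clock: 18.88
position: [0.6237, -0.2038, 0.1804]
ee_rot: [3.139, 0.12, 0.001]
force: [-1.1, 0.3, -0.7]
width: 0.673
gripper_force: 20.0
t 18.88 pos [ 0.6237 -0.2038  0.1804] h -85.63 tilt [ 8.e-04  0.e+00 -1.e+00] w 61.9 F [-1.1  0.3 -0.7] gf 20.0 q [ 0.36  0.53 -0.19  1.54  0.11  1.08 -1.35]
shift [-0.0037  0.0074  0.051 ] turnz 0.0364
tips [[417.5, 321.7], [257.2, 351.4]] [[408.6, 282.7], [249.9, 311.8]]
rimc [[342.3, 445.7]] dx,dy,dz 10mm [[344.6, 466.2], [366.8, 442.6], [340.6, 432.0]]
collar bottom c [[333.3, 315.2]]
```

View pics/h2.png

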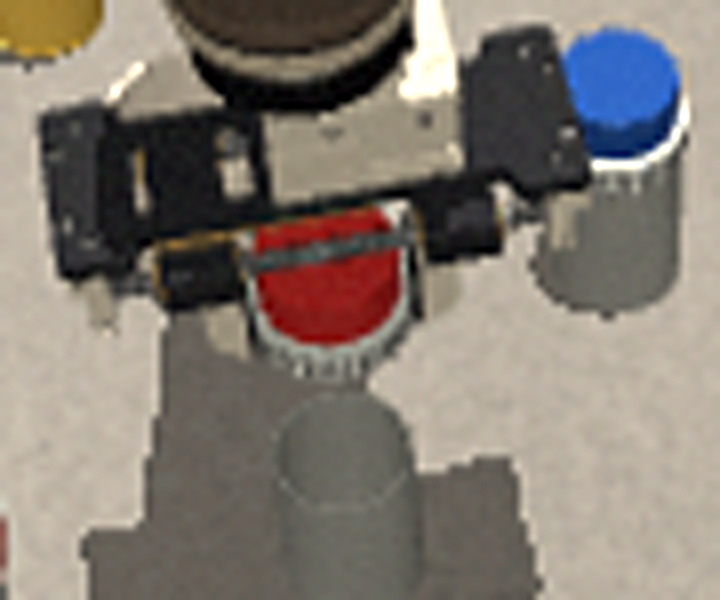

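The scene crop shows the lid and cap held level between the fingers, with the collar's lowest edge at (335,378); I predicted about (333,380). The tin mouth is centred at (345,449), predicted (342,446), so the tin is at about x .6243, y -.206. I apply the small correction and descend.

```bash
python3 -m creep '[[0.0015,0.0055,0.02,0,0,0],[0,0,0.04,0,0,0],[0,0,0.04,0,0,0],[0,0,0.04,0,0,0],[0,0,0.03,0,0,0],[0,0,0.015,0,0,0],[0,0,0,0,0,0],[0,0,0,0,0,0]]'
python3 -c "
from h import *
togo(.6245,-.206,.089)"
```

```text
clock: 19.6
position: [0.6244, -0.2064, 0.1061]
ee_rot: [3.139, 0.118, 0.001]
force: [0.8, -1.0, -1.1]
width: 0.669
gripper_force: 20.0
t 19.6 pos [ 0.6244 -0.2064  0.1061] h -85.69 tilt [ 4.e-04 -1.e-04 -1.e+00] w 61.6 F [ 0.8 -1.  -1.1] gf 20.0 q [ 0.36  0.61 -0.18  1.61  0.13  0.94 -1.36]
shift [ 0.0002 -0.001   0.0428] turnz None
```

```bash
python3 -m creep '[[0,0,0.006,0,0,0],[0,0,0.006,0,0,0],[0,0,0.004,0,0,0],[0,0,0.004,0,0,0],[0,0,0.004,0,0,0],[0,0,0.004,0,0,0],[0,0,0,0,0,0]]'
python3 -m creep '[[0,0,0.004,0,0,0],[0,0,0.004,0,0,0],[0,0,0.003,0,0,0],[0,0,0,0,0,0]]'
python3 -c "
from h import *
togo(.6245,-.206,.089)"
```

```text
clock: 20.18
position: [0.6239, -0.2063, 0.0942]
ee_rot: [-3.139, -0.118, 0.001]
force: [-0.8, -1.3, -1.8]
width: 0.671
gripper_force: 20.0
clock: 20.52
position: [0.6239, -0.2063, 0.0898]
ee_rot: [-3.139, -0.118, 0.001]
force: [0.9, -0.3, -1.0]
width: 0.67
gripper_force: 20.0
t 20.52 pos [ 0.6239 -0.2063  0.0898] h -85.69 tilt [-5.e-04  1.e-04 -1.e+00] w 61.6 F [ 0.9 -0.3 -1. ] gf 20.0 q [ 0.35  0.62 -0.18  1.62  0.13  0.91 -1.37]
shift [ 0.0015 -0.0005  0.002 ] turnz None
```

```bash
python3 -m creep '[[0,0,0.0025,0,0,0],[0,0,0.0025,0,0,0],[0,0,0,0,0,0]]'
python3 -m creep '[[0,0,0.0025,0,0,0],[0,0,0,0,0,0],[0,0,0,0,0,0]]'
```

```text
clock: 20.77
position: [0.6243, -0.2064, 0.089]
ee_rot: [3.139, 0.118, 0.001]
force: [-2.1, -0.2, 5.1]
width: 0.672
gripper_force: 20.0
clock: 21.02
position: [0.6246, -0.2064, 0.089]
ee_rot: [3.139, 0.118, 0.002]
force: [-4.4, 1.2, 12.1]
width: 0.671
gripper_force: 20.0
```

Contact came at TCP z 0.089, exactly the predicted seating height. I release, rise above the collar, and check the picture before regripping.

```bash
python3 -m creep '[[0,0,-0.003,0,0,0],[0,0,0,0,0,0],[0,0,0,0,0,0],[0,0,0,0,0,0],[0,0,0,0,0,0],[0,0,0,0,0,0]]' -1 5
python3 -m creep '[[0,0,-0.02,0,0,0],[0,0,-0.02,0,0,0],[0,0,-0.017,0,0,0],[0,0,0,0,0,0],[0,0,0,0,0,0]]'
python3 - <<'E'
from h import *
togo(.6245,-.206,.112)
s=cam("scene");u,v=185,195
q=lambda X:((proj(s,X)-[u,v]+.5)*8-.5).round(1).tolist()
c=[.6245,-.2062]
print("cap top c",q([c+[.134]]),"front edge cap rim",q([[c[0]+.0275,c[1],.108]]),"collar bottom front",q([[c[0]+.031,c[1],.09]]),"collar L/R mid",q([[c[0],c[1]-.031,.1],[c[0],c[1]+.031,.1]]))
cv2.imwrite("pics/s1.png",cv2.convertScaleAbs(crop(s,u,v,90,75,8),alpha=1.8))
E
```

```text
clock: 21.52
position: [0.6241, -0.2063, 0.0881]
ee_rot: [-3.139, -0.118, 0.0]
force: [0.1, 0.4, -0.7]
width: 0.988
gripper_force: 0.0
clock: 21.93
position: [0.6247, -0.2064, 0.1121]
ee_rot: [3.139, 0.118, 0.003]
force: [0.2, -0.5, 0.3]
width: 0.999
gripper_force: 0.0
t 21.93 pos [ 0.6247 -0.2064  0.1121] h -85.69 tilt [ 1.6e-03 -5.0e-04 -1.0e+00] w 91.9 F [ 0.2 -0.5  0.3] gf 0.0 q [ 0.36  0.6  -0.18  1.6   0.13  0.95 -1.36]
shift [-0.0003 -0.0011  0.0003] turnz None
cap top c [[336.7, 308.0]] front edge cap rim [[347.7, 402.3]] collar bottom front [[351.6, 434.2]] collar L/R mid [[266.2, 365.4], [419.0, 346.3]]
```

View pics/s1.png

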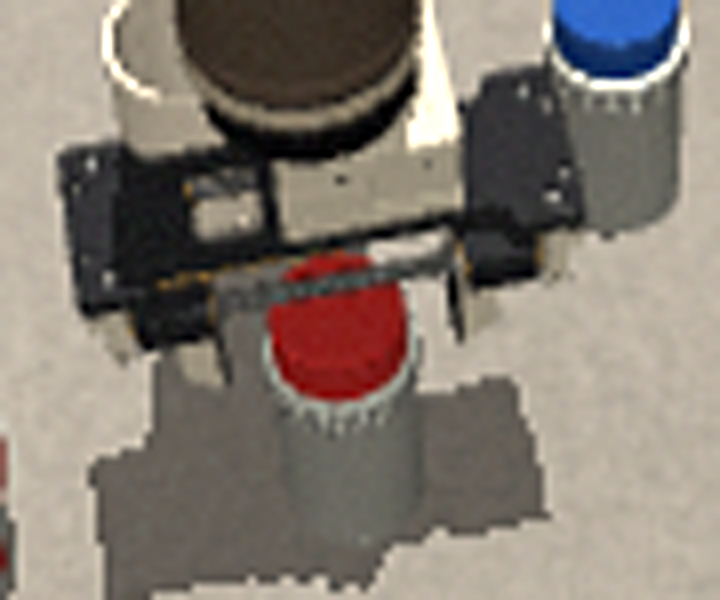

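The picture shows the lid seated and level on the tin. The cap rim's front edge is at about (345,401), predicted (348,402), and the collar bottom is at about 432, predicted 434. The fingers straddle the cap, so I grip it gently and lift.

```bash
python3 -m creep '[[0,0,0,0,0,0],[0,0,0,0,0,0],[0,0,0,0,0,0],[0,0,0,0,0,0],[0,0,0,0,0,0],[0,0,0,0,0,0],[0,0,0,0,0,0],[0,0,0,0,0,0],[0,0,0,0,0,0]]' 1 6
python3 -c "
from h import *
togo(.6245,-.206,.112)"
```

```text
clock: 22.73
position: [0.6241, -0.2063, 0.1111]
ee_rot: [3.139, 0.118, -0.0]
force: [0.5, -0.4, 0.7]
width: 0.597
gripper_force: 6.0
t 22.73 pos [ 0.6241 -0.2063  0.1111] h -85.69 tilt [-0. -0. -1.] w 54.9 F [ 0.5 -0.4  0.7] gf 6.0 q [ 0.36  0.6  -0.18  1.6   0.13  0.95 -1.36]
shift [ 0.0011 -0.0007 -0.0022] turnz None
```

```bash
python3 -m creep '[[0,0,-0.005,0,0,0],[0,0,-0.008,0,0,0],[0,0,-0.01,0,0,0],[0,0,-0.01,0,0,0],[0,0,-0.015,0,0,0],[0,0,-0.02,0,0,0],[0,0,-0.025,0,0,0],[0,0,-0.03,0,0,0],[0,0,-0.03,0,0,0],[0,0,-0.03,0,0,0],[0,0,-0.03,0,0,0],[0,0,-0.02,0,0,0],[0,0,-0.01,0,0,0],[0,0,-0.005,0,0,0],[0,0,0,0,0,0],[0,0,0,0,0,0],[0,0,0,0,0,0],[0,0,0,0,0,0]]'
python3 - <<'E'
from h import *
togo(.6245,-.206,.2)
s=cam("scene")
f=cv2.resize(s["frame"][60:340,150:420,::-1],None,fx=2,fy=2)
cv2.imwrite("pics/end.png",cv2.convertScaleAbs(f,alpha=1.7))
E
```

```text
clock: 24.23
position: [0.6238, -0.2062, 0.2096]
ee_rot: [-3.139, -0.118, 0.002]
force: [0.7, -0.1, 1.1]
width: 0.6
gripper_force: 6.0
t 24.23 pos [ 0.6238 -0.2062  0.2096] h -85.69 tilt [-1.1e-03  2.0e-04 -1.0e+00] w 55.2 F [ 0.7 -0.1  1.1] gf 6.0 q [ 0.36  0.51 -0.19  1.49  0.1   1.15 -1.34]
shift [ 0.0018 -0.0004  0.0241] turnz None
```

View pics/end.png

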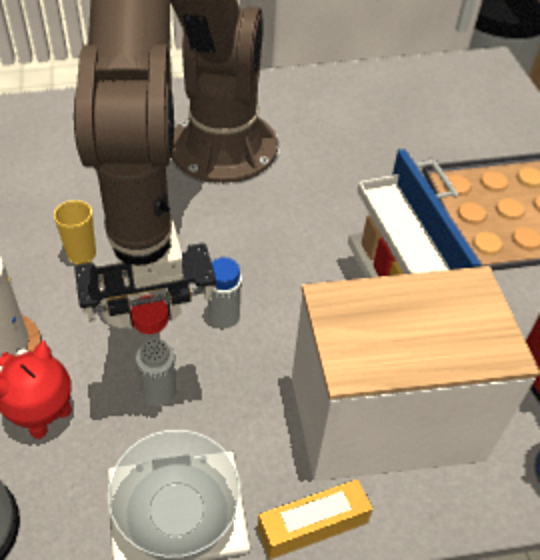

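The final view shows the red cap held at (150,315), the sifter lid with its holes seated on the tin at (155,355), and the door open with everything else in place. I'm handing in.

```bash
python3 -c "
from cell import arm
print(arm.sign_off())"
```

```text
the job is handed in; nothing more can be done
None
```

I handed in the job at 24 s with every step carried out: the door is about 80° open, the sifter lid is seated on the tin, and the red cap is held with its rim about 0.2 m above the worktop; the sign-off returned no verdict.

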